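# Feed a stirring shaft through the two guide bushings of its stand

## Robot

A 6-joint arm with a two-finger parallel gripper is mounted at the origin on the work surface. World frame = base frame: x ahead of the robot, y to its left, z up, the work surface at z = 0. Lengths are in mm, angles in rad, forces in N, time in s.
With the tool pointing down it reaches from about 275 to 1000 mm from the base axis. Payload 8.4 kg.
Tool frame: the origin (TCP) lies at the very end of the fingers, on their centre line; the grasp point (between the pads) lies 19 mm behind it; z points along the fingers, y is the line along which they close (so a half turn about z gives the same grasp; the last joint's range is limited). The gripper opens to 85 mm and grips with 20 to 120 N. Pads are 22 mm wide; open, the fingers measure 114 mm over their backs; the gripper's body (76 mm by 85 mm) begins 54 mm behind the grasp point. The pads swing forward as they close: fully open they stand 13 mm farther back than shut.
Start: joints at [-1.278, 0.353, 1.633, -0, 1.155, -0.002], TCP at [181.591, -598.041, 231.281] pointing down, gripper open.
Joint ranges: [-2.63, 2.63], [-0.92, 2.1], [0.06, 2.66], [-1.3, 4.44], [0, 2.69], [-3.02, 3.02]. Speed limits (rad/s): [2.22, 2.22, 2.79, 3.14, 3.14, 3.14].

## Interface

Orientations are given as [roll, pitch, yaw] about the fixed x, y, z axes, in that order (R = Rz(yaw) Ry(pitch) Rx(roll)).
In Python, from rig import sensors, grab_frame, camera_params, order gives the robot as it stands. The module is installed in compiled form; this text tells all that it offers.
- The arm moves only by the tool move_arm, never from a script. Its argument "motion" is a list of rows, each a list of 7 numbers: the turn, a rotation vector about the tool's x, y, z in fractions of the full range, 1 being 4 rad, then the shift along the tool's x, y, z in a scale on which 1.0 is 0.5 m, then the finger opening in m, from 0 to 0.0854. A call has 1 to 8 rows; each row is the pose to reach, as a shift and turn from the pose commanded when the call began, along the tool's axes at that moment; what a row does not reach only later rows make up. A row lasts 1/8 s, in which the tool goes at most 62.5 mm and 10.7 degrees, less where a joint would pass 70% of its speed; a pose out of reach is approached as far as the arm can. A call with a gripper value outside its range is refused whole. The fingers move at their own pace and stop on an object; "grip_force" is the grip in N (left out, the last holds). Time passes only in rows, so rows that repeat a pose let the fingers close. It gives the time, the measured TCP pose, the force, the opening and the grip force at its end, in the units of the state.
- sensors.sense(): the state, without advancing time (a new reading comes with each control period).
- grab_frame(name): name is "side" or "top"; returns (picture, depth): 480x640x3 uint8, red, green, blue; 480x640 float32, mm along the optical axis (not along the pixel's ray), 0 where there is no reading.
- camera_params(name): a dict with "camera_matrix" (3x3 intrinsics, pixels), "k1" (the pictures are not rectified: a ray, as slopes to the right and down, at radius r is drawn at 1 + k1 r^2 times it, then the intrinsics apply), "world_from_camera" (4x4, takes a point from camera to world coordinates). Camera axes: x right, y down, z forward; pixel columns grow to the right and rows downward; lengths in mm; the calibration is good to about 2 mm. A picture is of the moment at which its call begins. camera_params takes no time and is no camera call.
- order.sign_off(): hands the job in; it is judged then, once.
The state is a dict: "clock": time; "qpos": joint angles; "qvel": joint speeds; "joint_efforts": joint torques, N m; "eef_pos": TCP position; "tcp_rot": TCP orientation; "contact_force": force on the tool from outside, world axes, zero at the start; "wrist_torque": the same for the moment, N m; "opening": opening from 0.0 (shut) to 1.0 (fully open); "grasp_force": force on a finger pad.
Only numpy, scipy, OpenCV 4.12 (cv2) and the standard library are available. Lean on these libraries where they do the work, as an engineer would, in place of code of your own. Each camera call takes 0.05 s, during which the arm holds its last target. There are 200 camera calls.

## Task

Draw the steel stirring shaft (the tall one with the thick black hub) up out of the white holder block and feed it, point down, through the upper and then the lower brass bushing of the guide stand. Finish while still holding it in the gripper, steady, with its point sticking out well below the lower bushing but clear above the stand's base plate, so that a colleague can tighten the thumb screws. Leave the capped tube in the block, the brown bottle and the small jar where they are.

Things in the scene. Friction and masses are not known exactly. Their poses are not given: they have to be found in the camera images.
- shaft: Stirring shaft, loose, about 110 g: straight steel rod 10 mm thick, 130 mm long, topped by a coaxial black hub 18 mm thick, 40 mm long (170 mm in all; two thin grey bands on the hub). Origin at the centre of its lower end (the point), z up along the rod; its yaw means nothing. The last 6 mm taper to 5 mm. It starts upright in one of the block's holes, its point 50 mm down.
- shaft_tip (a point): Centre of the shaft's lower end (same point as shaft's origin).
- shaft_hub (a point): Middle of the hub on the shaft's axis, 150 mm above the point: the place to grip (18 mm wide, from above, any yaw).
- stand: Guide stand, fixed. Origin on the vertical axis shared by its two brass bushings, at bench level. Grey base plate 130 x 100 mm, top at z 12 mm; aluminium post 22 x 50 mm, 122 mm high (nothing is higher), 60 mm off the axis on -x. Upper bushing z 105 to 120 mm, lower 55 to 70 mm: bore 13 mm, the top 5 mm flared to 21 mm; 32 mm wide outside. Thumb screws jut 30 mm out on +x.
- upper_mouth (a point): Centre of the upper bushing's top rim, z = 120 mm; on the bushings' axis.
- lower_mouth (a point): Centre of the lower bushing's top rim, z = 70 mm; on the bushings' axis. This bushing's underside is 15 mm lower.
- rack: White plastic holder block 60 x 150 x 60 mm, fixed to the bench, origin under its centre, long side along its y. Two upright holes 11 mm wide and 50 mm deep (hole floor at z = 10 mm), on its y axis 45 mm either side of the centre. One holds the shaft, the other the tube.
- tube: Bystander: slim glass tube 10 mm in diameter with a black cap 16 mm wide, 107 mm tall in all, standing in the block's other hole (its top 117 mm above the bench). Origin at its lower end.
- bottle: Bystander: brown glass bottle with a black cap and a paper label, 64 mm wide, 120 mm tall, standing on the bench. Origin under its centre.
- jar: Bystander: small clear jar with a white lid, 52 mm wide, 55 mm tall, standing on the bench. Origin under its centre.
There are look-alikes about, which are no part of the job. Several things have the shape of the shaft; the one meant has the colours described above.

How it is judged (in metres and radians):
On the way, in this order (a step that is already met when the one before it is completed fails the run):
1. the shaft is held in the gripper, its point drawn clear above the holder block (height (world z) of shaft_tip above 0.065 m and contact force between shaft and the fingers above 1 N), for 0.1 s.
2. the held shaft's point has passed down through the upper bushing and is between the two bushings (contact force between shaft and the fingers above 1 N and height (world z) of shaft_tip between 0.06 and 0.104 m and x of upper_mouth in the frame of shaft between -0.0035 and 0.0035 m and y of upper_mouth in the frame of shaft between -0.0035 and 0.0035 m), for 0.05 s.
At the end, for the whole second after the job is handed in: Shaft still held (finger force over 1 N), under 20 mm/s, tilt under 0.09 rad; its axis passes within 3.5 mm of both bushings' centres in its x and y; its point is at least 5 mm below the lower bushing and 4 mm above the base plate (16 to 50 mm above the bench) (contact force between shaft and the fingers above 1 N and height (world z) of shaft_tip between 0.016 and 0.05 m and angle between shaft's own z axis and vertical below 0.09 rad and linear speed of shaft below 0.02 m/s and x of upper_mouth in the frame of shaft between -0.0035 and 0.0035 m and y of upper_mouth in the frame of shaft between -0.0035 and 0.0035 m and x of lower_mouth in the frame of shaft between -0.0035 and 0.0035 m and y of lower_mouth in the frame of shaft between -0.0035 and 0.0035 m); the arm keeps its last pose, push and grip.
It fails at once if the tube is shifted more than 20 mm or tipped (distance of tube from where it was at the start of the episode above 0.02 m or angle between tube's own z axis and vertical above 0.4 rad).
It fails at once if the bottle is shifted more than 20 mm or tipped (distance of bottle from where it was at the start of the episode above 0.02 m or angle between bottle's own z axis and vertical above 0.4 rad).
It fails at once if the jar is shifted more than 20 mm or tipped (distance of jar from where it was at the start of the episode above 0.02 m or angle between jar's own z axis and vertical above 0.4 rad).
It also fails if it takes over 48 s, if anything falls off the work surface, if the arm or the gripper's body presses on something with over 40 N, if the wrist force passes 120 N, or if a joint passes its speed limit or range.

## Working session

There is one attempt and no reset: what is moved stays moved. The work goes in short steps, Python scripts to look and compute and a tool call to move; the robot and the scene stay as the last step left them, time stands still between calls to the robot, and variables do not carry over. Pictures are saved under pics/ and viewed, at most 10 in all, crops included, and the job is handed in when it is done.

Besides the shell and the picture viewer there is one more tool, called as name(argument=value, ...) on one line, values as JSON. move_arm: Moves the arm, as the interface text tells. Its arguments: {"type":"object","properties":{"motion":{"type":"array","items":{"type":"array","items":{"type":"number"}}},"grip_force":{"type":"number"}},"required":["motion"]}

```bash
mkdir -p pics
cat > h.py <<'E'
import numpy as np, cv2
from rig import sensors, grab_frame, camera_params, order
def und(n,pts):
    p=camera_params(n);K=np.array(p["camera_matrix"],float)
    d=np.array([p["k1"],0,0,0,0.])
    return cv2.undistortPoints(np.array(pts,float).reshape(-1,1,2),K,d).reshape(-1,2)
def ray(n,uv):
    T=np.array(camera_params(n)["world_from_camera"],float)
    s=und(n,[uv])[0]; return T[:3,3],T[:3,:3]@np.array([s[0],s[1],1.])
def plane(n,uv,z):
    o,d=ray(n,uv); return o+d*(z-o[2])/d[2]
def cloud(n,D):
    v,u=np.mgrid[:480,:640]; T=np.array(camera_params(n)["world_from_camera"],float)
    s=und(n,np.c_[u.ravel(),v.ravel()]); z=D.ravel()[:,None]
    return (np.c_[s,np.ones(len(s))]*z@T[:3,:3].T+T[:3,3]).reshape(480,640,3)
E
python3 - <<'E'
from h import *
for n in("side","top"):
    I,D=grab_frame(n); np.savez(f"{n}0.npz",I=I,D=D); cv2.imwrite(f"pics/{n}0.png",I[:,:,::-1])
    p=camera_params(n);print(n,np.round(p["camera_matrix"],1).tolist(),p["k1"],np.round(p["world_from_camera"],3).tolist())
print(sensors.sense())
E
```

```text
side [[473.1, 0.0, 313.7], [0.0, 473.1, 237.5], [0.0, 0.0, 1.0]] -0.0020539971982724814 [[0.926, -0.258, 0.275, 411.056], [-0.377, -0.592, 0.712, -585.133], [-0.021, -0.763, -0.646, 633.993], [0.0, 0.0, 0.0, 1.0]]
top [[587.0, 0.0, 312.8], [0.0, 587.0, 239.9], [0.0, 0.0, 1.0]] -0.1369420867829805 [[-0.016, -0.996, 0.085, 546.134], [-0.999, 0.014, -0.03, 27.458], [0.029, -0.085, -0.996, 1102.374], [0.0, 0.0, 0.0, 1.0]]
{'clock': 0.1, 'qpos': array([-1.27839372e+00,  3.53578331e-01,  1.63407418e+00,  1.65770357e-06,
        1.15520818e+00, -2.39779436e-03]), 'qvel': array([-0.0022794 , -0.00237689, -0.00282633,  0.00022268, -0.00094183,
        0.00131931]), 'joint_efforts': array([ 1.54629101e-04, -6.06355906e+01, -3.42817926e+01, -5.08963069e-05,
        3.97556156e-03, -2.78687239e-06]), 'eef_pos': array([ 181.46837025, -597.61685717,  230.63093659]), 'tcp_rot': array([-3.14032462e+00, -4.55624170e-06,  2.94799728e-01]), 'contact_force': array([-0.25812207, -0.83074695,  0.07551472]), 'wrist_torque': array([-0.06399735, -0.00613956, -0.0240672 ]), 'grasp_force': 0.0, 'opening': 1.0027199963146842}
```

View pics/side0.png

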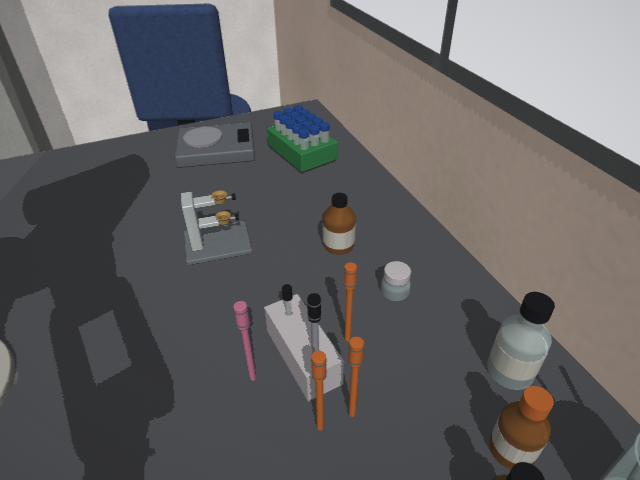

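View pics/top0.png

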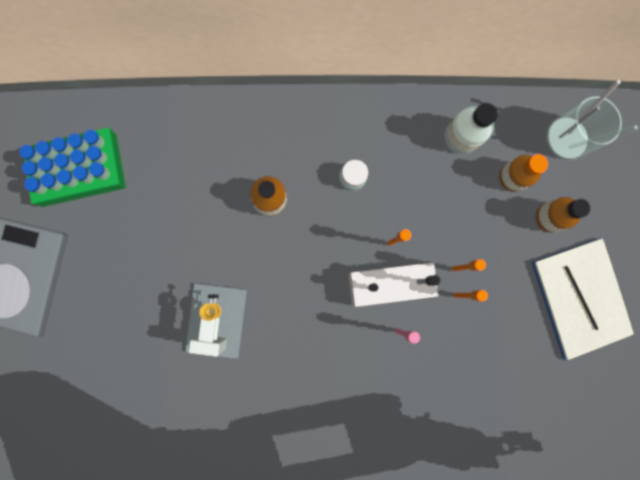

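Candidates for the shaft (top view pixels): pink (414,337), orange (405,236), (480,265) and (482,296), and black hub (432,281) in the white block. In the side view the black one is at (314,307), and only it is steel with a black hub. The short black cap at (373,287) is the tube. I'll confirm this in a crop and measure.

Run:
```python
from h import *
S=np.load("side0.npz");T=np.load("top0.npz")
cv2.imwrite("pics/crop1.png",np.hstack([cv2.resize(S["I"][260:420,230:390,::-1],(400,400),interpolation=2),cv2.resize(T["I"][220:350,350:480,::-1],(400,400),interpolation=2)]))
for n,F in(("side",S),("top",T)):
    C=cloud(n,F["D"]);np.save(n+"C.npy",C);I=F["I"];hsv=cv2.cvtColor(I,cv2.COLOR_RGB2HSV)
    def rep(name,m):
        k,l,st,c=cv2.connectedComponentsWithStats(m.astype(np.uint8))
        for i in range(1,k):
            if st[i,4]>=12:
                P=C[(l==i)&(F["D"]>0)]
                if len(P): 
                    hi=P[P[:,2]>np.percentile(P[:,2],90)-4]
                    print(n,name,st[i].tolist(),c[i].round(1),"med",np.median(P,0).round(1),"top",hi.mean(0).round(1),"min/max",P.min(0).round(),P.max(0).round())
    roi=np.zeros((480,640),bool)
    if n=="side": roi[270:345,270:335]=1
    else: roi[265:305,355:445]=1
    rep("black",roi&(hsv[...,2]<45))
    r2=np.zeros((480,640),bool)
    if n=="side": r2[180:235,200:245]=1
    else: r2[295:330,190:230]=1
    rep("brass",r2&(hsv[...,0]>10)&(hsv[...,0]<30)&(hsv[...,1]>110))
    r3=np.zeros((480,640),bool)
    if n=="top":
        r3[255:315,340:445]=1
        m=r3&(abs(C[...,2]-60)<6);P=C[m];print("rack",cv2.minAreaRect(P[:,:2].astype(np.float32)),np.median(P,0))
        r3[:]=0;r3[275:365,180:255]=1
        m=r3&(abs(C[...,2]-12)<5);P=C[m];print("base",cv2.minAreaRect(P[:,:2].astype(np.float32)),np.median(P,0))
    rep("col",(((hsv[...,0]<14)|(hsv[...,0]>165))&(hsv[...,1]>120)&(C[...,2]>150)&(C[...,2]<180)))
```

```text
side black [282, 284, 10, 17, 148] [286.5 292.2] med [ 548.8 -110.   111.2] top [ 549.7 -106.8  115.8] min/max [ 542. -114.   -1.] [565. -19. 118.]
side black [307, 293, 14, 13, 135] [313.7 299.3] med [ 559.  -197.2  178.9] top [ 559.1 -196.   178.8] min/max [ 550. -204.  174.] [ 567. -187.  182.]
side black [308, 305, 13, 14, 143] [314.1 311.9] med [ 556.4 -201.8  159.1] top [ 556.8 -201.1  166.9] min/max [ 550. -204.  148.] [ 567. -195.  170.]
side black [309, 318, 12, 5, 20] [314.4 320.6] med [ 556.1 -201.8  141.8] top [ 557.  -201.3  141.7] min/max [ 551. -203.  139.] [ 566. -197.  144.]
side brass [212, 190, 15, 14, 152] [219.1 196.3] med [512.6 173.7 116.7] top [512.9 174.  118.4] min/max [499. 158. 104.] [526. 188. 121.]
side brass [215, 211, 15, 14, 145] [222.8 216.9] med [512.6 174.3  66.9] top [512.7 174.7  68.2] min/max [499. 158.  55.] [527. 187.  71.]
side col [344, 262, 13, 19, 176] [350.  270.5] med [ 631.2 -155.2  167.2] top [ 632.7 -151.9  168.6] min/max [ 624. -161.  150.] [ 641. -143.  170.]
side col [349, 336, 15, 22, 248] [355.9 346.3] med [ 581.1 -276.3  168. ] 
[... 690 characters left out ...]
2603149414062), (101.60750579833984, 130.0625457763672), 82.46932983398438) [505.34901768 159.8351065   11.38430789]
top col [398, 229, 13, 12, 31] [403.1 234.4] med [ 633.2 -146.2  164.5] top [ 637.1 -151.5  168.9] min/max [ 624. -158.  153.] [ 641. -140.  172.]
top col [473, 259, 8, 12, 28] [475.1 264.7] med [ 581.6 -264.9  161.9] top [ 584.6 -266.7  168. ] min/max [ 573. -271.  151.] [ 591. -262.  172.]
top col [474, 290, 9, 3, 12] [477.7 290.9] med [ 539.  -267.4  162.5] top [ 539.  -268.3  167.1] min/max [ 537. -274.  151.] [ 541. -265.  169.]
top col [474, 294, 13, 8, 25] [478.2 298.3] med [ 526.1 -265.7  165.5] top [ 525.9 -271.1  168.3] min/max [ 523. -280.  151.] [ 534. -263.  172.]
```

View pics/crop1.png

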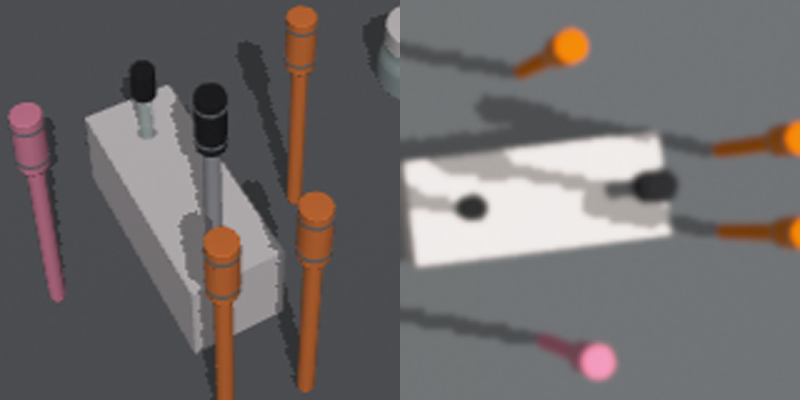

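The crop confirms it: the black hub with two grey bands on a steel rod stands in the block's near hole, at side pixel (314,307). Block geometry puts that hole at about (558.6,-193.3). Next I'll refine both axes.

Run:
```python
from h import *
S=np.load("side0.npz");T=np.load("top0.npz")
def flat(n,F,box,z,tol):
    C=np.load(n+"C.npy");m=np.zeros((480,640),bool);a,b,c,d=box;m[a:b,c:d]=1
    m&=(abs(C[...,2]-z)<tol);P=C[m]
    v,u=np.nonzero(m); W=np.array([plane(n,p,z) for p in zip(u,v)])
    print(n,z,len(P),"depth mean",P.mean(0).round(1),"bbox mid",((P.min(0)+P.max(0))/2).round(1),(P.max(0)-P.min(0)).round(),"| ray mid",((W.min(0)+W.max(0))/2).round(1))
flat("side",S,(285,310,300,330),180,2.5); flat("top",T,(265,300,415,445),180,5)
flat("side",S,(180,212,205,232),120,2.5); flat("top",T,(295,330,190,230),120,4)
flat("side",S,(206,235,205,240),70,2.5)
flat("top",T,(325,350,400,425),170,5)
for n,F,b in(("top",T,(298,326,195,225)),("side",S,(186,207,208,231))):
    I=F["I"][b[0]:b[1],b[2]:b[3]];h=cv2.cvtColor(I,cv2.COLOR_RGB2HSV)
    m=((h[...,0]>8)&(h[...,0]<32)&(h[...,1]>90)).astype(np.uint8)
    c=max(cv2.findContours(m,0,cv2.CHAIN_APPROX_NONE)[0],key=len);e=cv2.fitEllipse(c)
    uv=(e[0][0]+b[2],e[0][1]+b[0]);print(n,"brass ellipse",uv,e[1],plane(n,uv,120 if n=="top" else 112).round(1))
# hub dark, top view
I=T["I"][268:296,416:448].max(2)
m=(I<95).astype(np.uint8);print("\n".join("".join("#" if x else "." for x in r) for r in m))
for uv in((434,280.5),(433,280.5)):print(uv,plane("top",uv,180).round(1))
```

```text
side 180 108 depth mean [ 559.1 -195.4  179.1] bbox mid [ 559.2 -195.2  179.7] [17. 18.  4.] | ray mid [ 558.7 -196.3  180. ]
top 180 93 depth mean [ 558.7 -192.8  178.8] bbox mid [ 559.  -192.8  178.9] [18. 15.  8.] | ray mid [ 558.9 -192.6  180. ]
side 120 71 depth mean [512.9 173.4 119.1] bbox mid [511.9 173.5 119.3] [29. 30.  3.] | ray mid [512.1 170.8 120. ]
top 120 213 depth mean [510.4 175.1 118.7] bbox mid [511.6 174.5 119.8] [57. 31.  8.] | ray mid [511.7 174.5 120. ]
side 70 66 depth mean [511.6 174.5  68.9] bbox mid [512.2 173.5  69.3] [29. 31.  4.] | ray mid [511.8 171.9  70. ]
top 170 90 depth mean [ 467.5 -158.8  168.9] bbox mid [ 467.2 -158.7  169. ] [18. 16.  7.] | ray mid [ 467.4 -158.5  170. ]
top brass ellipse (209.49669551849365, 311.1946220397949) (16.77404022216797, 21.981441497802734) [513. 172. 120.]
side brass ellipse (219.12135410308838, 196.25822353363037) (13.304732322692871, 14.249829292297363) [513.3 176.9 112. ]
.......................#########
...........................#####
................................
................................
...........
[... 152 characters left out ...]
.
............############........
..........##############........
.........################.......
...######################.......
..######################........
..######################........
..........##############........
...........############.........
................................
................................
................................
................................
................................
........................###.....
.......................#######..
.......................#########
.......................#########
........................########
...........................#####
(434, 280.5) [ 557.3 -191.7  180. ]
(433, 280.5) [ 557.4 -190.1  180. ]
```

Units first: shifts go in shares of 0.5 m and turns go in shares of 4 rad. So 0.4 m / 0.5 = 0.8, 0.36 m / 0.5 = 0.72, 0.295 rad / 4 = 0.0738.

move_arm(motion=[[0, 0, 0.0075, 0.08, -0.046, 0, 0.06], [0, 0, 0.015, 0.18, -0.104, 0, 0.06], [0, 0, 0.0225, 0.29, -0.168, 0, 0.05], [0, 0, 0.03, 0.4, -0.232, 0, 0.05], [0, 0, 0.04, 0.51, -0.296, 0, 0.05], [0, 0, 0.05, 0.62, -0.36, 0, 0.05], [0, 0, 0.0625, 0.72, -0.418, 0, 0.05], [0, 0, 0.0738, 0.8, -0.464, 0, 0.05]])

```text
clock: 1.1
eef_pos: [498.2, -257.7, 231.1]
tcp_rot: [-3.141, 0.0, -0.001]
contact_force: [0.1, -0.8, 0.8]
opening: 0.585
grasp_force: 0.0
```

Scaled: -0.065 m / 0.5 = -0.13, 0.0615 m / 0.5 = 0.123.

move_arm(motion=[[0, 0, 0, 0.06, -0.06, 0, 0.05], [0, 0, 0, 0.11, -0.114, 0, 0.05], [0, 0, 0, 0.123, -0.13, 0, 0.05], [0, 0, 0, 0.123, -0.13, 0, 0.05], [0, 0, 0, 0.123, -0.13, 0, 0.05]])

```text
clock: 1.72
eef_pos: [557.6, -195.6, 231.2]
tcp_rot: [3.141, 0.001, -0.001]
contact_force: [-0.3, -0.4, -0.6]
opening: 0.581
grasp_force: 0.0
```

Scaled: 0.09 m / 0.5 = 0.18, -0.0015 m / 0.5 = -0.003.

move_arm(motion=[[0, 0, 0, 0.0024, -0.003, 0.04, 0.05], [0, 0, 0, 0.0024, -0.003, 0.09, 0.05], [0, 0, 0, 0.0024, -0.003, 0.14, 0.05], [0, 0, 0, 0.0024, -0.003, 0.17, 0.05], [0, 0, 0, 0.0024, -0.003, 0.18, 0.05], [0, 0, 0, 0.0024, -0.003, 0.18, 0.05]])

```text
clock: 2.48
eef_pos: [559.7, -193.7, 141.6]
tcp_rot: [3.141, -0.0, -0.001]
contact_force: [0.5, 0.1, -0.1]
opening: 0.585
grasp_force: 0.0
```

Run:
```python
from h import *
I,D=grab_frame("side"); cv2.imwrite("pics/s1.png",cv2.resize(I[180:440,200:460,::-1],(600,600),interpolation=2))
s=sensors.sense();print(s["eef_pos"],s["tcp_rot"],s["contact_force"])
```

```text
[ 560.01629781 -193.65347357  141.96667053] [ 3.14127990e+00 -9.05881634e-04 -3.97491575e-04] [0.94596095 0.1951874  0.41429237]
```

View pics/s1.png

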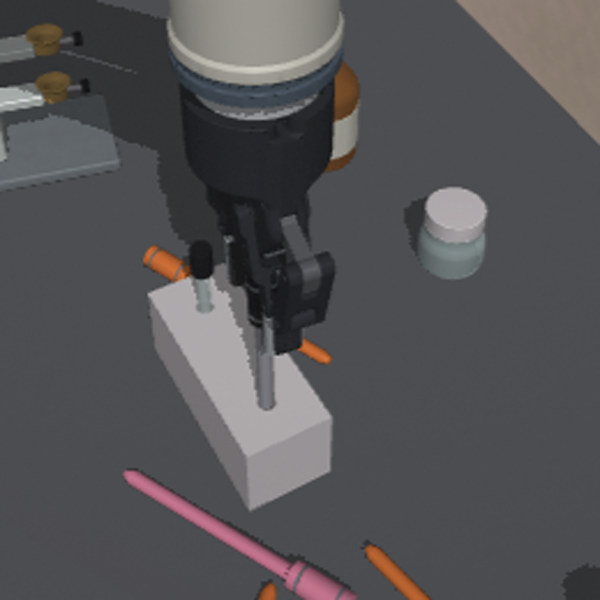

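The picture shows the shaft between the fingers, with its rod entering the block at crop (267,405). The decoys have toppled by themselves and the tube still stands. I'll close the gripper.

move_arm(motion=[[0, 0, 0, 0, 0, 0, 0.01], [0, 0, 0, 0, 0, 0, 0.0], [0, 0, 0, 0, 0, 0, 0.0], [0, 0, 0, 0, 0, 0, 0.0], [0, 0, 0, 0, 0, 0, 0.0], [0, 0, 0, 0, 0, 0, 0.0]], grip_force=60)

```text
clock: 3.28
eef_pos: [560.2, -193.6, 141.9]
tcp_rot: [3.141, -0.001, -0.0]
contact_force: [0.2, -0.8, 5.9]
opening: 0.191
grasp_force: 58.5
```

Scaled: -0.145 m / 0.5 = -0.29, -0.14 m / 0.5 = -0.28.

move_arm(motion=[[0, 0, 0, 0, 0, -0.02, 0], [0, 0, 0, 0, 0, -0.06, 0], [0, 0, 0, 0, 0, -0.1, 0], [0, 0, 0, 0, 0, -0.15, 0], [0, 0, 0, 0, 0, -0.2, 0], [0, 0, 0, 0, 0, -0.25, 0], [0, 0, 0, 0, 0, -0.28, 0], [0, 0, 0, 0, 0, -0.29, 0]])

```text
clock: 4.28
eef_pos: [559.7, -193.3, 287.0]
tcp_rot: [3.141, -0.001, -0.0]
contact_force: [-0.1, 0.0, -1.8]
opening: 0.196
grasp_force: 58.7
```

move_arm(motion=[[0, 0, 0, 0, 0, 0, 0], [0, 0, 0, 0, 0, 0, 0]])

```text
clock: 4.53
eef_pos: [559.2, -193.2, 285.3]
tcp_rot: [-3.141, 0.002, -0.0]
contact_force: [-0.4, 0.6, -0.7]
opening: 0.195
grasp_force: 58.7
```

Run:
```python
from h import *
I,D=grab_frame("side"); np.savez("s2.npz",I=I,D=D);cv2.imwrite("pics/s2.png",cv2.resize(I[100:400,180:480,::-1],(600,600),interpolation=2))
s=sensors.sense();print(s["eef_pos"],s["tcp_rot"],s["contact_force"],s["wrist_torque"])
```

```text
[ 559.20746006 -193.20892184  285.29311247] [-3.14107287e+00  1.55253624e-03 -2.00502300e-04] [ 0.16395996  0.29682909 -1.70697845] [-0.00122731 -0.0453646   0.04606666]
```

View pics/s2.png

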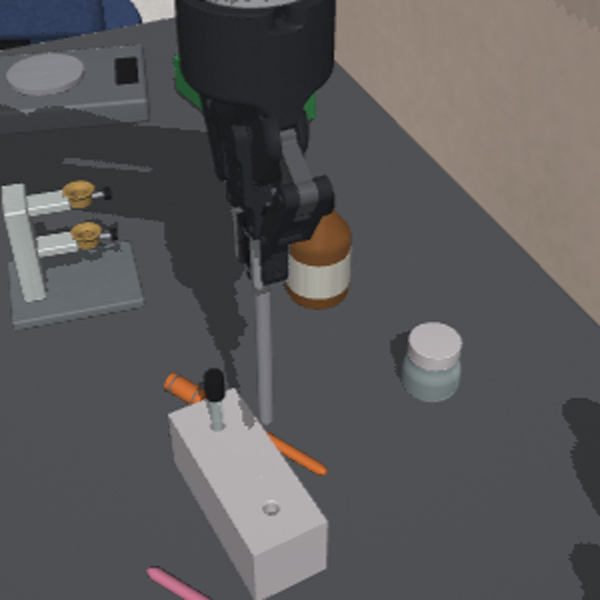

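The shaft is held with its point at about side pixel (312,311), and the tube and bottle are undisturbed. I'll fit the rod axis for tilt and offset.

```bash
cat >> h.py <<'E'
def rod(n,D,xy,zlo,zhi,r=25):
    "axis of the 10 mm rod from the visible surface points near xy, slice by slice"
    C=cloud(n,D);o=np.array(camera_params(n)["world_from_camera"],float)[:2,3]
    m=(np.hypot(C[...,0]-xy[0],C[...,1]-xy[1])<r)&(C[...,2]>zlo)&(C[...,2]<zhi)&(D>0)
    v,u=np.nonzero(m);P=C[m]
    # axis point = horizontally 5 mm behind the middle of each image row's run
    out=[]
    for row in np.unique(v):
        k=v==row; um=(u[k].min()+u[k].max())/2
        if k.sum()<4: continue
        z=np.median(P[k],0)[2]; near=np.median(P[k],0)
        d=np.array(near[:2]-o);d/=np.linalg.norm(d)
        out.append([*(near[:2]+d*4.4),z,um,row,k.sum()])
    A=np.array(out); 
    fx=np.polyfit(A[:,2],A[:,0],1);fy=np.polyfit(A[:,2],A[:,1],1)
    return A,fx,fy
E
python3 - <<'E'
from h import *
F=np.load("s2.npz");A,fx,fy=rod("side",F["D"],(559,-194),150,258)
print(A[::5].round(1));print("slopes",fx[0],fy[0]);
for z in(155,200,250):print(z,np.polyval(fx,z).round(1),np.polyval(fy,z).round(1))
E
```

```text
[[ 558.7 -190.7  256.7  311.   254.     5. ]
 [ 558.4 -193.1  250.1  311.   259.     9. ]
 [ 558.4 -193.   241.7  311.5  264.     8. ]
 [ 558.  -193.4  233.4  311.5  269.     8. ]
 [ 558.1 -193.1  224.9  311.5  274.     8. ]
 [ 557.6 -192.9  216.1  311.5  279.     8. ]
 [ 557.9 -193.3  207.6  311.5  284.     8. ]
 [ 558.5 -193.1  198.7  312.   289.     7. ]
 [ 558.8 -192.7  189.3  312.5  294.     8. ]
 [ 558.1 -192.9  180.6  312.5  299.     8. ]
 [ 558.2 -193.1  170.1  312.5  304.     8. ]
 [ 557.5 -193.6  161.   312.5  309.     6. ]]
slopes 0.004036434579658245 0.0045489713737560155
155 557.9 -193.3
200 558.1 -193.1
250 558.3 -192.9
```

Scaled: -0.35 m / 0.5 = -0.7, -0.32 m / 0.5 = -0.64.

move_arm(motion=[[0, 0, 0, -0.006, -0.04, 0, 0], [0, 0, 0, -0.016, -0.12, 0, 0], [0, 0, 0, -0.028, -0.22, 0, 0], [0, 0, 0, -0.042, -0.33, 0, 0], [0, 0, 0, -0.056, -0.44, 0, 0], [0, 0, 0, -0.07, -0.55, 0, 0], [0, 0, 0, -0.082, -0.64, 0, 0], [0, 0, 0, -0.09, -0.7, 0, 0]])

```text
clock: 5.58
eef_pos: [513.3, 159.4, 286.1]
tcp_rot: [-3.141, 0.001, 0.002]
contact_force: [0.0, -0.1, -1.4]
opening: 0.198
grasp_force: 58.7
```

Scaled: -0.017 m / 0.5 = -0.034, -0.001 m / 0.5 = -0.002.

move_arm(motion=[[0, 0, 0, -0.002, -0.026, 0, 0], [0, 0, 0, -0.002, -0.034, 0, 0], [0, 0, 0, -0.002, -0.034, 0, 0], [0, 0, 0, -0.002, -0.034, 0, 0], [0, 0, 0, -0.002, -0.034, 0, 0]])

```text
clock: 6.2
eef_pos: [513.9, 172.9, 286.3]
tcp_rot: [3.142, -0.0, -0.001]
contact_force: [-0.6, 0.1, -1.2]
opening: 0.197
grasp_force: 58.7
```

Run:
```python
from h import *
I,D=grab_frame("side"); np.savez("s3.npz",I=I,D=D);cv2.imwrite("pics/s3.png",cv2.resize(I[90:270,140:320,::-1],(600,600),interpolation=2))
It,Dt=grab_frame("top"); np.savez("t3.npz",I=It,D=Dt)
s=sensors.sense();print(s["eef_pos"],s["tcp_rot"],s["contact_force"],s["qpos"])
A,fx,fy=rod("side",D,(513,174),150,255)
print(A[::4].round(1));print("slopes",fx[0],fy[0]);
for z in(120,155,200,250):print(z,np.polyval(fx,z).round(1),np.polyval(fy,z).round(1))
C=cloud("side",D)
for z in(120,70):
    m=(abs(C[...,2]-z)<2.5)&(np.hypot(C[...,0]-512,C[...,1]-174)<20);P=C[m];print(z,len(P),P.mean(0).round(1),((P.min(0)+P.max(0))/2).round(1),(P.max(0)-P.min(0)).round(1))
```

```text
[513.81385505 173.19968752 286.28914584] [ 3.14159011e+00  1.28182144e-05 -9.89403897e-04] [-0.48046268 -0.04983224 -0.4857007 ] [3.22357092e-01 1.73411966e-01 1.74770554e+00 1.76475528e-06
 1.22048811e+00 1.89414222e+00]
[[514.2 174.  253.6 208.  131.    5. ]
 [512.6 172.9 246.4 208.  135.    5. ]
 [512.4 173.2 238.5 208.5 139.    6. ]
 [512.8 172.7 231.5 209.5 143.    6. ]
 [513.2 172.9 223.2 210.5 147.    6. ]
 [513.  172.6 215.3 211.  151.    5. ]
 [512.7 173.4 206.9 211.5 155.    6. ]
 [513.1 173.  198.9 212.5 159.    6. ]
 [512.4 173.4 190.9 213.  163.    5. ]
 [513.3 173.5 181.8 214.  167.    5. ]
 [512.7 172.5 173.9 214.5 171.    6. ]
 [513.4 174.8 164.4 215.5 175.    6. ]]
slopes 0.00043462332113465487 0.0029590314304837584
120 512.9 172.9
155 512.9 173.0
200 512.9 173.1
250 512.9 173.3
120 69 [512.4 174.3 118.9] [512.3 172.6 119.1] [28.9 30.9  3.1]
70 76 [511.8 174.3  68.9] [512.  173.4  69.4] [28.2 31.9  3.6]
```

View pics/s3.png

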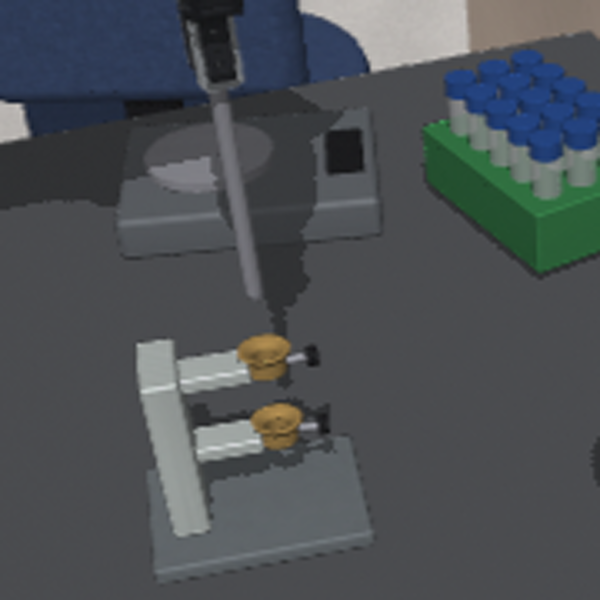

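The rod at side (215,175) runs vertically onto the bushing at (219,196), with the axes agreeing within about 1 mm. Lowering now while watching the force.

Scaled: 0.042 m / 0.5 = 0.084, -0.0007 m / 0.5 = -0.0014.

move_arm(motion=[[0, 0, 0, -0.0008, -0.0014, 0.02, 0], [0, 0, 0, -0.0008, -0.0014, 0.04, 0], [0, 0, 0, -0.0008, -0.0014, 0.056, 0], [0, 0, 0, -0.0008, -0.0014, 0.068, 0], [0, 0, 0, -0.0008, -0.0014, 0.076, 0], [0, 0, 0, -0.0008, -0.0014, 0.084, 0], [0, 0, 0, -0.0008, -0.0014, 0.084, 0]])

```text
clock: 7.18
eef_pos: [513.2, 174.4, 244.1]
tcp_rot: [3.142, 0.0, -0.0]
contact_force: [1.0, -0.6, -0.1]
opening: 0.194
grasp_force: 58.7
```

Tip is at about 112 mm, past the flare with no contact force.

Scaled: 0.03 m / 0.5 = 0.06, 0.025 m / 0.5 = 0.05.

move_arm(motion=[[0, 0, 0, 0, 0, 0.01, 0], [0, 0, 0, 0, 0, 0.02, 0], [0, 0, 0, 0, 0, 0.03, 0], [0, 0, 0, 0, 0, 0.04, 0], [0, 0, 0, 0, 0, 0.05, 0], [0, 0, 0, 0, 0, 0.06, 0], [0, 0, 0, 0, 0, 0.06, 0]])

```text
clock: 8.05
eef_pos: [513.1, 174.3, 213.8]
tcp_rot: [3.141, 0.001, -0.0]
contact_force: [-0.8, 0.6, -2.1]
opening: 0.193
grasp_force: 58.7
```

Run:
```python
from h import *
I,D=grab_frame("side"); np.savez("s4.npz",I=I,D=D);cv2.imwrite("pics/s4.png",cv2.resize(I[150:250,170:270,::-1],(600,600),interpolation=2))
s=sensors.sense();print(s["eef_pos"],s["tcp_rot"],s["contact_force"],s["wrist_torque"])
A,fx,fy=rod("side",D,(513,174),126,205)
print("slopes",fx[0],fy[0])
for z in(70,120,200):print(z,np.polyval(fx,z).round(1),np.polyval(fy,z).round(1))
```

```text
[513.25228308 174.36458044 214.10078912] [ 3.14151757e+00  3.41512605e-04 -2.01600259e-04] [-0.78409369  0.44172507 -0.76601631] [ 0.07236965  0.0012216  -0.00148925]
slopes 0.0035848071795842604 0.006076215556735298
70 511.7 174.1
120 511.9 174.4
200 512.2 174.9
```

View pics/s4.png

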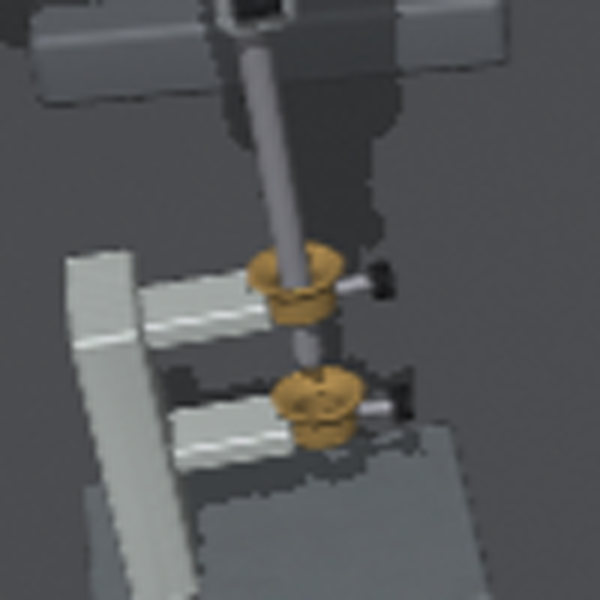

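The rod passes through the upper bushing at crop (295,275), and its point is between the bushings at (310,362), above the lower one. Continuing down.

Scaled: 0.024 m / 0.5 = 0.048, 0.022 m / 0.5 = 0.044.

move_arm(motion=[[0, 0, 0, 0, 0, 0.01, 0], [0, 0, 0, 0, 0, 0.02, 0], [0, 0, 0, 0, 0, 0.028, 0], [0, 0, 0, 0, 0, 0.036, 0], [0, 0, 0, 0, 0, 0.044, 0], [0, 0, 0, 0, 0, 0.048, 0]])

```text
clock: 8.85
eef_pos: [513.2, 174.3, 190.0]
tcp_rot: [3.142, 0.0, -0.0]
contact_force: [0.4, 0.4, -1.3]
opening: 0.193
grasp_force: 58.7
```

Scaled: 0.025 m / 0.5 = 0.05, 0.023 m / 0.5 = 0.046.

move_arm(motion=[[0, 0, 0, 0, 0, 0.01, 0], [0, 0, 0, 0, 0, 0.02, 0], [0, 0, 0, 0, 0, 0.03, 0], [0, 0, 0, 0, 0, 0.038, 0], [0, 0, 0, 0, 0, 0.046, 0], [0, 0, 0, 0, 0, 0.05, 0], [0, 0, 0, 0, 0, 0.05, 0], [0, 0, 0, 0, 0, 0.05, 0]])

```text
clock: 9.85
eef_pos: [513.4, 174.4, 165.4]
tcp_rot: [-3.142, -0.0, -0.0]
contact_force: [0.5, 0.3, -0.2]
opening: 0.196
grasp_force: 58.7
```

Run:
```python
from h import *
I,D=grab_frame("side");cv2.imwrite("pics/s5.png",cv2.resize(I[150:270,160:280,::-1],(600,600),interpolation=2))
s=sensors.sense();print(s["eef_pos"],s["tcp_rot"],s["contact_force"],s["wrist_torque"],s["grasp_force"],abs(s["qvel"]).max())
```

```text
[513.44446774 174.42439407 165.44961319] [-3.14145939e+00 -3.05672506e-04 -1.92181471e-04] [ 0.60625185  0.29968708 -1.23523094] [ 0.01177692 -0.03365796  0.03097933] 58.7439626455307 0.0010985877723660115
```

View pics/s5.png

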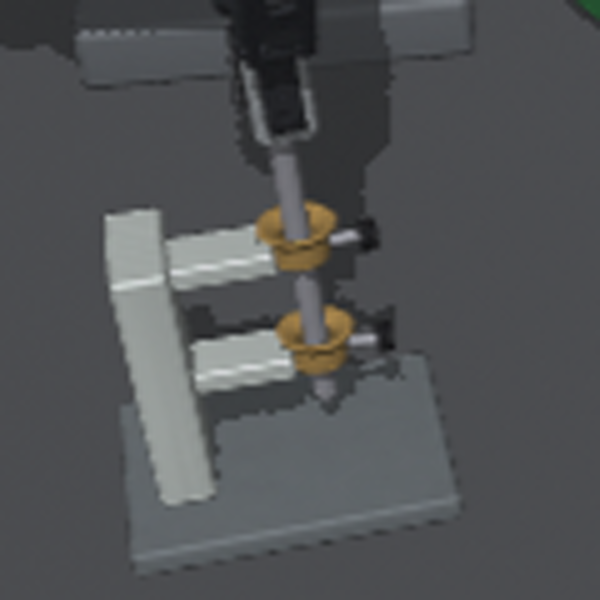

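The rod runs through both bushings, with its point at crop (325,398) below the lower one and clear of the plate. The estimated tip height is about 34 mm, and there is no contact force.

Run:
```python
from h import *
print(plane("side",(225,229.5),34).round(1))
print(order.sign_off())
```

```text
[512.3 171.5  34. ]
the job is handed in; nothing more can be done
None
```

The job is handed in: the shaft is held steady through both bushings, its point at about z = 34 mm, between the lower bushing and the base plate. The tube, bottle and jar were not touched; the orange and pink look-alikes, standing loose on the bench, had toppled by the time I reached the shaft.

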